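# Make up the records and counter stationery kits

### The arm

A 6-joint arm with a two-finger parallel gripper is mounted at the origin on the work surface. World frame = base frame: x ahead of the robot, y to its left, z up, the work surface at z = 0. Lengths are in m, angles in rad, forces in N, time in s.
With the tool pointing down it reaches from about 0.35 to 0.925 m from the base axis. Payload 6.4 kg.
Tool frame: the origin (TCP) lies on the centre line of the jaws, within the pads' length; the fingertips stand 8 mm ahead of it and the grasp point (between the pads) lies 11 mm behind it (env.tips_ahead is the z of the fingertips in the tool frame, in m); z points along the fingers, y is the line along which they close (so a half turn about z gives the same grasp; the last joint's range is limited). The gripper opens to 94 mm and grips with 3 to 60 N. Pads are 16 mm wide; open, the fingers measure 119 mm over their backs; the gripper's body (75 mm by 177 mm) begins 78 mm behind the grasp point.
Start: joints at [-1.481, 0.245, 1.558, -0, 1.339, -0.174], TCP at [0.169, -0.628, 0.213] pointing down, gripper open.
Joint ranges: [-3.13, 3.13], [-1.02, 2.26], [0.13, 2.54], [-0.95, 4.09], [0.21, 2.88], [-2.74, 2.74]. Speed limits (rad/s): [2.57, 2.57, 3.14, 3.14, 3.14, 3.14].

### API

Orientations are given as a unit quaternion [x, y, z, w].
In Python, from bench import env, viewer gives the robot as it stands.
- The arm moves only by the shell command python3 -m jog 'ROWS' [FORCE]. ROWS is JSON, a list of rows, each an object with "linear": the shift along the world's x, y, z in cm, a list of three; "twist": the turn, a rotation vector about the world's x, y, z in rad, a list of three; "grip": the opening, from -1 (shut) to 1 (fully open), so that 0 is half open. A call has exactly 8 rows; each row is the pose to reach, as a shift and turn from the pose commanded when the call began; what a row does not reach only later rows make up. A row lasts 1/8 s, in which the tool goes at most 62.5 mm and 10.7 degrees, less where a joint would pass 70% of its speed; a pose out of reach is approached as far as the arm can. A call with a gripper value outside its range is refused whole. The fingers move at their own pace and stop on an object; FORCE is the grip in N (left out, the last holds). Time passes only in rows, so rows that repeat a pose let the fingers close, or fill a call up. It gives the time, the measured TCP pose, the force, the opening and the grip force at its end, in the units of the state.
- env.read_state(): the state, without advancing time (a new reading comes with each control period).
- viewer.camera(name): name is "side" or "top"; returns a dict with "img" (420x560x3 uint8, red, green, blue), "fx", "fy", "cx", "cy" (pixels), "R" (3x3) and "t" (3): a world point X has camera coordinates R X + t. Camera axes: x right, y down, z forward; pixel columns grow to the right and rows downward; lengths in m; the calibration is good to about 2 mm. A picture is of the moment at which its call begins. There is no depth.
- env.sign_off(): hands the job in; it is judged then, once.
The state is a dict: "t": time; "joint_pos": joint angles; "dq": joint speeds; "effort": joint torques, N m; "eef_pos": TCP position; "orientation": TCP orientation; "contact_force": force on the tool from outside, world axes, zero at the start; "torque": the same for the moment, N m; "finger_gap": finger opening in m; "gripper_force": force on a finger pad.
Only numpy, scipy, OpenCV 4.12 (cv2) and the standard library are available. Lean on these libraries where they do the work, as an engineer would, in place of code of your own. Each camera call takes 0.05 s, during which the arm holds its last target. There are 200 camera calls.

### The job

Make up two desk kits from the stock in the middle of the desk: the large stapler and the box of staples go in the smaller tray (records desk), and the small stapler, the rubber stamp and the ink pad in the larger tray (front counter). Set each thing the way up it is now, flat on the floor of the compartment made to its size, none of them over a divider. Leave the tape roll, the hole punch and the tape dispenser where they are.

Things in the scene. Friction and masses are not known exactly. Their poses are not given: they have to be found in the camera images.
- records_tray: Smaller shallow grey tray, 156 x 129 mm (x by y), fixed. Origin: underside centre; z up. Floor 2 mm; walls and dividers 3 mm thick, tops 10 mm above the desk: hold things 12 mm or more above their underside to clear them. Compartments, x by y at centre (x, y) mm: LONG 150 x 60 at (0, 31.5), large stapler; MIDDLE-SIZED 88 x 60 at (-31, -31.5), staple box; small, with paper clips, 59 x 60.
- counter_tray: Larger shallow grey tray, 210 x 120 mm (x by y), fixed. Origin: underside centre; z up. Floor and walls as the smaller tray. Compartments, x by y at centre (x, y) mm: WIDE 90 x 114 at (-57, 0), ink pad; NARROW 54 x 114 at (18, 0), small stapler; SHORT 54 x 82 at (75, -16), rubber stamp; tiny, with paper clips, 54 x 29 at (75, 42.5). Things lie with their length along the tray's y.
- large_stapler: The larger of two dark desk staplers with steel magazines: 130 mm long, 56 mm high, base 36 mm wide and 9 mm thick, cover 27 mm wide from 37 to 55 mm above the underside (grip it by the cover, across y, near the middle). About 0.26 kg. It stands on its flat base on the desk, z up. Origin: centre of the underside; x runs along its length (nose at +x), y across its width.
- small_stapler: The smaller of two dark desk staplers, same shape: 92 mm long, 44 mm high, base 24 mm wide and 7 mm thick, cover 18 mm wide from 29 to 43 mm above the underside (grip it by the cover, across y, near the middle). About 0.10 kg. It stands on its flat base on the desk, z up. Origin: centre of the underside; x runs along its length (nose at +x), y across its width.
- rubber_stamp: Wooden hand stamp standing on its rubber face: block 60 x 28 mm (x by y), 20 mm high; above it a waist, then an upright wooden grip 46 x 20 mm from 34 to 60 mm above the underside (grip it there, across y). About 0.07 kg. Origin: centre of the underside; x along its length, z up.
- ink_pad: Closed flat stamp-pad tin with a black lid, lying flat: 88 x 58 x 24 mm (x by y by z); gripped across y (58 mm). About 0.11 kg. Origin: centre of the underside; x along its length, z up.
- staple_box: Small brown carton of staples with a pale paper band round it, lying flat: 66 x 38 x 28 mm (x by y by z); gripped across y (38 mm). About 0.12 kg. Origin: centre of the underside; x along its length, z up.
- tape_roll: Roll of brownish tape lying flat among the stock: outside diameter 60 mm, hole 25 mm, 19 mm high. Belongs to no kit: stays where it is. Origin: centre of the underside.
- hole_punch: Heavy green two-hole punch with a steel lever and a black cross grip, about 120 x 135 mm, 111 mm high, standing beyond the work. Not part of the job. Origin: centre of the base's underside.
- tape_dispenser: White weighted tape dispenser with a large roll on it, 155 x 58 mm, 92 mm high, standing beyond the work. Not part of the job. Origin: centre of the base's underside.
Mind the look-alikes: they are no part of the job. Leave any pink look-alike of the large_stapler alone. Leave any blue look-alike of the rubber_stamp alone.

How it is judged:
By the outcome, as a careful person would: the job done as asked, in the order asked, and still so for the second after the job is handed in, with the robot touching nothing.
It also fails if it takes over 122 s, if anything falls off the work surface, if the arm or the gripper's body presses on something with over 40 N, if the wrist force passes 120 N, or if a joint passes its speed limit or range.

## Working session

There is one attempt and no reset: what is moved stays moved. The work goes in short steps, Python scripts to look and compute and a shell command to move; the robot and the scene stay as the last step left them, time stands still between calls to the robot, and variables do not carry over. Pictures are saved under pics/ and viewed, at most 16 in all, crops included, and the job is handed in when it is done.

```bash
ls; mkdir -p pics; python3 - <<'E'
from bench import env, viewer
import cv2,numpy as np
for n in("top","side"):
    c=viewer.camera(n); cv2.imwrite(f"pics/{n}0.png",cv2.resize(c["img"][...,::-1],(800,600),interpolation=cv2.INTER_CUBIC)); np.savez(f"{n}0.npz",**c)
    print(n,c["fx"],c["cx"],c["cy"],(-c["R"].T@c["t"]).round(3),c["R"].round(2).tolist())
print(env.read_state())
E
```

```text
pics
top 399.51500878324254 270.7933191019497 207.84381524962347 [0.488 0.019 0.961] [[0.01, -1.0, 0.02], [-1.0, -0.02, -0.09], [0.09, -0.02, -1.0]]
side 510.03217068284056 282.9502671025958 208.80410003015405 [-0.087  0.734  0.921] [[-0.74, -0.67, 0.02], [-0.45, 0.47, -0.76], [0.5, -0.57, -0.65]]
{'t': 0.1, 'joint_pos': array([-1.48109163e+00,  2.45699458e-01,  1.55889021e+00,  1.73373314e-05,
        1.33868678e+00, -1.74111114e-01]), 'dq': array([ 1.91495777e-03, -8.92617411e-04, -4.72936982e-03,  2.29797226e-05,
       -2.54233072e-04, -6.35451564e-04]), 'effort': array([ 5.05975931e-04, -4.16915953e+01, -3.15527308e+01,  6.87236432e-02,
        3.10152071e-02, -6.52547942e-05]), 'eef_pos': array([ 0.16945371, -0.62698152,  0.2124852 ]), 'orientation': array([ 9.91312672e-01,  1.31523680e-01,  4.39472062e-05, -8.40791216e-04]), 'contact_force': array([ 0.18042565,  0.46617563, -1.17343479]), 'torque': array([-0.01437083,  0.0242978 ,  0.04359704]), 'gripper_force': 0.0, 'finger_gap': 0.09368226529018067}
```

View pics/top0.png

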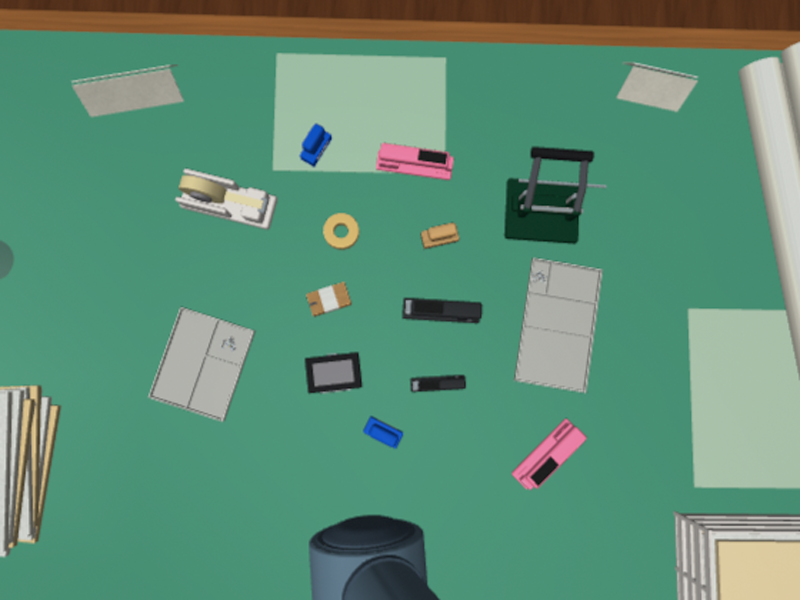

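View pics/side0.png

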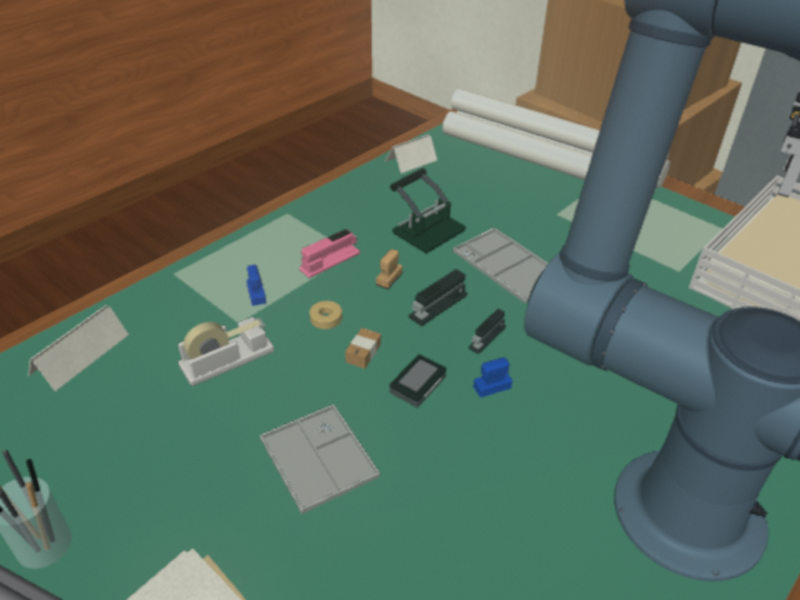

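Two dark staplers: the large one at (442,310) and the small one at (438,384). Pink look-alikes are at (415,160) and (549,455). The wooden stamp is at (440,235), with blue look-alikes at (316,145) and (383,432). The staple box is at (329,299), ink pad (333,372), records tray (202,364) and counter tray (559,325). The paper-clip compartments are at each tray's far end, so tray +x points up in the picture.

```bash
cat > h.py <<'E'
import cv2,numpy as np
def ray(c,p):
    d=c["R"].T@np.array([(p[0]-c["cx"])/c["fx"],(p[1]-c["cy"])/c["fy"],1.]); return -c["R"].T@c["t"],d
def onz(c,p,z):
    o,d=ray(c,p); return (o+d*(z-o[2])/d[2])
def tri(c1,p1,c2,p2):
    o1,d1=ray(c1,p1);o2,d2=ray(c2,p2)
    s=np.linalg.lstsq(np.c_[d1,-d2],o2-o1,rcond=None)[0]
    a=o1+s[0]*d1;b=o2+s[1]*d2; return (a+b)/2,np.linalg.norm(a-b)
def masks(img):
    h,s,v=cv2.split(cv2.cvtColor(img,cv2.COLOR_RGB2HSV))
    return dict(dark=(v<70)*1,brown=((h<25)&(s>70)&(v>90))*1,grey=((s<40)&(v>110)&(v<215))*1,pale=((s<60)&(v>=200))*1)
def comps(m,lo=20,hi=6000):
    cs,_=cv2.findContours(m.astype(np.uint8),cv2.RETR_EXTERNAL,cv2.CHAIN_APPROX_NONE)
    return [k for k in cs if lo<cv2.contourArea(k)<hi]
def rectz(c,k,z):
    P=np.array([onz(c,p,z)[:2] for p in k[:,0,:].astype(float)])
    (x,y),(w,h),a=cv2.minAreaRect((P*1000).astype(np.float32))
    if w<h: w,h,a=h,w,a+90
    return round(x,1),round(y,1),round(w,1),round(h,1),round((a+90)%180-90,1)
E
python3 - <<'E'
from h import *
C={n:dict(np.load(n+"0.npz")) for n in("top","side")}
for n,c in C.items():
    for k,m in masks(c["img"]).items():
        for q in comps(m):
            x,y,w,h=cv2.boundingRect(q)
            if n=="top" and 95<x<430 and 140<y<310 or n=="side" and 170<x<390 and 150<y<370: print(n,k,(x,y,w,h),cv2.contourArea(q),rectz(c,q,0.01) if n=="top" else "")
t=C["top"]["img"][145:300,200:360];s=C["side"]["img"][150:300,210:370]
cv2.imwrite("pics/c1.png",cv2.resize(t,None,fx=5,fy=3.87*1.0 if 0 else 5,interpolation=cv2.INTER_CUBIC)[:600,:,::-1])
cv2.imwrite("pics/c2.png",cv2.resize(s,None,fx=4,fy=4,interpolation=cv2.INTER_CUBIC)[:,:,::-1])
E
```

```text
top dark (288, 263, 38, 11) 265.0 (436.6, -88.9, 87.5, 21.6, -86.0)
top dark (214, 247, 39, 28) 843.0 (451.6, 84.9, 87.6, 57.2, -82.9)
top dark (282, 209, 55, 17) 636.0 (557.2, -94.2, 129.7, 33.7, 87.3)
top brown (215, 204, 12, 17) 104.0 (566.2, 118.0, 37.9, 19.5, 19.7)
top brown (233, 198, 13, 17) 116.5 (580.7, 74.5, 39.5, 19.6, 19.5)
top brown (295, 156, 26, 18) 282.5 (685.2, -89.1, 60.3, 31.9, -76.3)
top brown (227, 150, 24, 24) 432.0 (688.9, 77.3, 56.3, 55.4, 1.1)
top grey (219, 252, 28, 18) 367.5 (452.0, 86.0, 63.6, 35.2, -82.9)
top grey (104, 215, 74, 80) 3589.0 (463.7, 301.4, 155.3, 129.4, -17.0)
top grey (223, 200, 14, 19) 115.5 (573.3, 96.2, 40.9, 24.0, 18.3)
top grey (360, 181, 61, 94) 4221.5 (537.1, -290.3, 209.6, 120.6, -8.8)
top grey (372, 144, 29, 5) 54.0 (734.9, -281.5, 69.0, 7.3, 87.0)
top pale (223, 201, 14, 16) 120.5 (574.5, 96.6, 34.9, 23.3, 19.6)
side dark (273, 249, 39, 35) 675.5 
side dark (329, 217, 24, 30) 258.5 
side dark (287, 189, 40, 39) 578.0 
side dark (231, 161, 14, 7) 28.0 
side brown (242, 241, 17, 16) 162.0 
side brown (251, 230, 15, 10) 57.0 
side brown (218, 211, 21, 19) 279.5 
side brown (264, 175, 17, 26) 249.0 
side grey (182, 284, 84, 75) 3484.0 
side grey (331, 235, 6, 9) 23.0 
side grey (246, 234, 17, 16) 94.5 
side grey (289, 211, 10, 12) 45.5 
side grey (317, 160, 67, 52) 1594.0
```

View pics/c1.png

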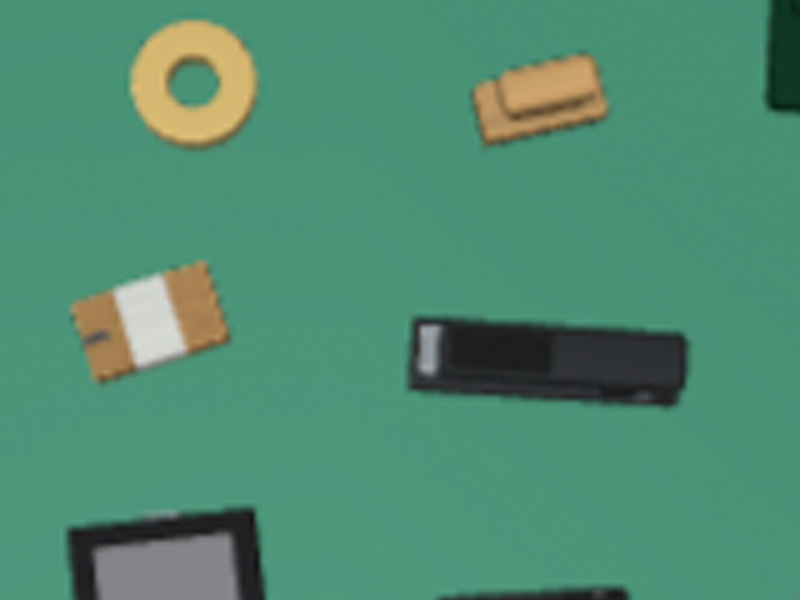

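View pics/c2.png

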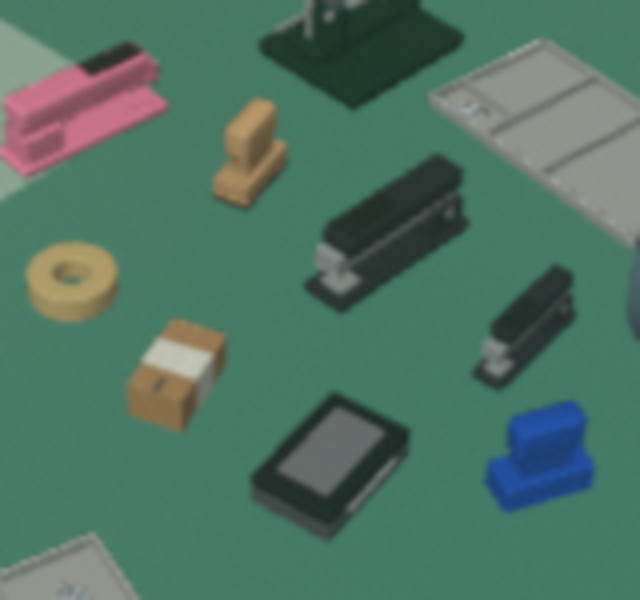

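The crops show the large stapler (c1 (548,360), nose with steel at left = world +y), the stamp grip top near (551,84), and the staple box top near (151,322). The wooden stamp and dark staplers fit the description; the blue and pink ones do not. Now I'll triangulate the top corners.

```bash
cat >> h.py <<'E'
def rep(name,T,S):
    print(name,[( (q[0]*1000).round(1).tolist(),round(q[1]*1000,1)) for q in T_S(T,S)])
E
python3 - <<'E'
from h import *
C={n:dict(np.load(n+"0.npz")) for n in("top","side")};t,s=C["top"],C["side"]
c1=lambda p:((p[0]+.5)/5-.5+200,(p[1]+.5)/5-.5+145)
c2=lambda p:((p[0]+.5)/4-.5+210,(p[1]+.5)/4-.5+150)
f=lambda p:((p[0]+.5)*.7-.5,(p[1]+.5)*.7-.5)
def go(n,A,B,fa=c1,fb=c2):
    R=[tri(t,fa(a),s,fb(b)) for a,b in zip(A,B)]
    print(n,[((r[0]*1000).round().astype(int).tolist(),round(r[1]*1000,1)) for r in R])
go("large cover tail",[(686,336),(684,391)],[(437,155),(462,172)])
go("stamp grip top (+x-y),(+x+y),( -x+y)",[(592,55),(500,72),(512,114)],[(265,98),(228,132),(243,142)])
go("box top",[(205,262),(228,338),(98,378),(72,305)],[(180,320),(226,337),(185,391),(131,377)])
go("rec tray",[(182,308),(254,329),(223,419),(150,397)],[(261,437),(335,406),(378,465),(302,510)],f,f)
go("cnt tray +x+y,+x-y",[(532,258),(602,269)],[(430,97),(545,39)],f,c2)
go("pad top",[(69,527),(253,511)],[(252,478),(335,393)])
go("small cover tail +x",[(464,376)],[(555,266)],f,c2)
# stamp, box plane measures
print("stamp grip c", onz(t,c1((551,85)),.06)*1000, "box c",onz(t,c1((150.7,321)),.028)*1000)
h=cv2.cvtColor(t["img"],cv2.COLOR_RGB2HSV)
ng=((h[...,0]<60)|(h[...,0]>95)|(h[...,1]<70)|(h[...,2]<70))
for z,(x0,y0,x1,y1) in [(.01,(280,200,345,232)),(.01,(283,258,330,280)),(.024,(205,240,262,280)),(.025,(210,192,250,226)),(.015,(292,150,326,178))]:
    m=np.zeros(ng.shape);m[y0:y1,x0:x1]=ng[y0:y1,x0:x1]
    print([rectz(t,k,z) for k in comps(m,100)])
for k in comps(masks(t["img"])["grey"],3000): print(rectz(t,k,.010))
E
```

```text
large cover tail [([568, -153, 50], np.float64(0.6)), ([543, -151, 50], np.float64(2.5))]
stamp grip top (+x-y),(+x+y),( -x+y) [([694, -110, 57], np.float64(6.0)), ([687, -67, 55], np.float64(3.3)), ([671, -71, 52], np.float64(4.3))]
box top [([599, 69, 25], np.float64(3.5)), ([565, 58, 25], np.float64(0.8)), ([545, 117, 34], np.float64(0.7)), ([578, 130, 33], np.float64(0.8))]
rec tray [([555, 340, 4], np.float64(1.1)), ([520, 217, 3], np.float64(4.5)), ([376, 260, 20], np.float64(1.5)), ([408, 384, 6], np.float64(1.2))]
cnt tray +x+y,+x-y [([649, -248, 6], np.float64(0.0)), ([632, -368, 6], np.float64(0.1))]
pad top [([476, 131, 19], np.float64(0.7)), ([485, 45, 21], np.float64(0.5))]
small cover tail +x [([449, -128, 37], np.float64(2.9))]
stamp grip c [681.1215611  -89.07700296  60.        ] box c [572.28356405  94.2590479   28.        ]
[(557.2, -94.2, 129.7, 33.7, 87.3)]
[(436.6, -88.4, 88.5, 21.6, -86.0)]
[(452.6, 84.0, 87.1, 61.7, -84.9)]
[(572.3, 94.6, 68.0, 41.1, -70.6)]
[(684.0, -88.6, 63.4, 34.1, -75.9)]
(463.7, 301.4, 155.3, 129.4, -17.0)
(537.1, -290.3, 209.6, 120.6, -8.8)
```

Pick order is large stapler, staple box, small stapler, stamp, ink pad. First, go above the large stapler at yaw 87.3° and TCP z 0.15.

```bash
python3 -m jog '[{"linear":[3,4,0],"twist":[0,0,0.1],"grip":0.3},{"linear":[7,9.6,0],"twist":[0,0,0.26],"grip":0.1},{"linear":[10.5,14.5,0],"twist":[0,0,0.42],"grip":0.1},{"linear":[14,19.3,0],"twist":[0,0,0.58],"grip":0.1},{"linear":[17.5,24.1,0],"twist":[0,0,0.74],"grip":0.1},{"linear":[21,28.9,0],"twist":[0,0,0.9],"grip":0.1},{"linear":[24.5,33.7,0],"twist":[0,0,1.06],"grip":0.1},{"linear":[28,38.5,0],"twist":[0,0,1.2],"grip":0.1}]' 30
python3 -m jog '[{"linear":[3.5,5,-2],"twist":[0,0,0.06],"grip":0.1},{"linear":[7,10,-4],"twist":[0,0,0.06],"grip":0.1},{"linear":[10.75,14.85,-6],"twist":[0,0,0.06],"grip":0.1},{"linear":[10.75,14.85,-8],"twist":[0,0,0.06],"grip":0.1},{"linear":[10.75,14.85,-9],"twist":[0,0,0.06],"grip":0.1},{"linear":[10.75,14.85,-9],"twist":[0,0,0.06],"grip":0.1},{"linear":[10.75,14.85,-9],"twist":[0,0,0.06],"grip":0.1},{"linear":[10.75,14.85,-9],"twist":[0,0,0.06],"grip":0.1}]'
```

```text
t: 1.1
eef_pos: [0.4502, -0.2407, 0.2132]
orientation: [0.742, 0.67, -0.0, -0.0]
contact_force: [0.2, 0.1, 0.4]
finger_gap: 0.0515
gripper_force: 0.0
t: 2.1
eef_pos: [0.5574, -0.0948, 0.1245]
orientation: [0.724, 0.69, 0.0, 0.001]
contact_force: [0.6, 0.1, 0.1]
finger_gap: 0.0516
gripper_force: 0.0
```

```bash
python3 -m jog '[{"linear":[0,0,-2],"twist":[0,0,0],"grip":0.1},{"linear":[0,0,-4],"twist":[0,0,0],"grip":0.1},{"linear":[0,0,-6],"twist":[0,0,0],"grip":0.1},{"linear":[0,0,-7.5],"twist":[0,0,0],"grip":0.1},{"linear":[0,0,-8.5],"twist":[0,0,0],"grip":0.1},{"linear":[0,0,-8.9],"twist":[0,0,0],"grip":0.1},{"linear":[0,0,-8.9],"twist":[0,0,0],"grip":0.1},{"linear":[0,0,-8.9],"twist":[0,0,0],"grip":-0.1}]'
python3 -c "
from h import *
from bench import viewer
c=viewer.camera('side');cv2.imwrite('pics/s1.png',cv2.resize(c['img'][130:280,250:400],(600,600))[...,::-1])"
```

```text
t: 3.1
eef_pos: [0.5576, -0.0942, 0.0352]
orientation: [0.724, 0.69, 0.0, 0.001]
contact_force: [-0.6, 0.5, -0.1]
finger_gap: 0.045
gripper_force: 0.0
```

View pics/s1.png

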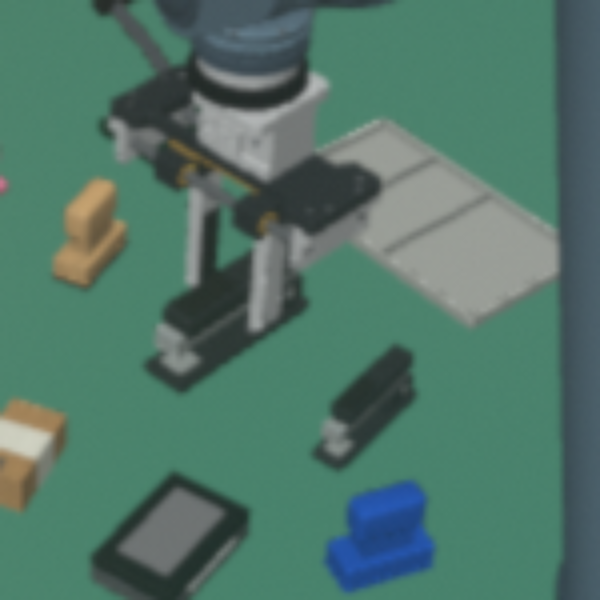

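The fingers straddle the cover of the large stapler (grip at about (235,260)), so I'll close and lift.

```bash
python3 -m jog '[{"linear":[0,0,0],"twist":[0,0,0],"grip":-0.6},{"linear":[0,0,0],"twist":[0,0,0],"grip":-0.8},{"linear":[0,0,0],"twist":[0,0,0],"grip":-0.8},{"linear":[0,0,0.5],"twist":[0,0,0],"grip":-0.8},{"linear":[0,0,2],"twist":[0,0,0],"grip":-0.8},{"linear":[0,0,4],"twist":[0,0,0],"grip":-0.8},{"linear":[0,0,7],"twist":[0,0,0],"grip":-0.8},{"linear":[0,0,10],"twist":[0,0,0],"grip":-0.8}]' 30
```

```text
t: 4.15
eef_pos: [0.5572, -0.0941, 0.1368]
orientation: [0.724, 0.69, 0.0, 0.001]
contact_force: [0.8, 0.1, -2.3]
finger_gap: 0.0264
gripper_force: 30.0
```

```bash
python3 -m jog '[{"linear":[-0.5,2.5,0],"twist":[0,0,0.08],"grip":-0.8},{"linear":[-1.5,7,0],"twist":[0,0,0.23],"grip":-0.8},{"linear":[-2.5,12,0],"twist":[0,0,0.39],"grip":-0.8},{"linear":[-3.5,17,0],"twist":[0,0,0.55],"grip":-0.8},{"linear":[-4.5,22,0],"twist":[0,0,0.71],"grip":-0.8},{"linear":[-5.5,27,0],"twist":[0,0,0.87],"grip":-0.8},{"linear":[-6.5,32,0],"twist":[0,0,1.03],"grip":-0.8},{"linear":[-7.5,37,0],"twist":[0,0,1.18],"grip":-0.8}]'
python3 -m jog '[{"linear":[-0.6,3.5,-0.5],"twist":[0,0,0.1],"grip":-0.8},{"linear":[-0.9,5.2,-1.5],"twist":[0,0,0.141],"grip":-0.8},{"linear":[-0.95,5.55,-3],"twist":[0,0,0.141],"grip":-0.8},{"linear":[-0.95,5.55,-5],"twist":[0,0,0.141],"grip":-0.8},{"linear":[-0.95,5.55,-6.5],"twist":[0,0,0.141],"grip":-0.8},{"linear":[-0.95,5.55,-7],"twist":[0,0,0.141],"grip":-0.8},{"linear":[-0.95,5.55,-7],"twist":[0,0,0.141],"grip":-0.8},{"linear":[-0.95,5.55,-7],"twist":[0,0,0.141],"grip":-0.8}]'
python3 -c "
from h import *
from bench import viewer
c=viewer.camera('side');d=viewer.camera('top')
a=cv2.resize(c['img'][220:380,160:300],(525,600));b=cv2.resize(d['img'][200:310,90:140+50],(275,302))
o=np.zeros((600,800,3),np.uint8);o[:,:525]=a;o[:302,525:]=b
cv2.imwrite('pics/s2.png',o[...,::-1])"
```

```text
t: 5.15
eef_pos: [0.4819, 0.2777, 0.1362]
orientation: [0.215, 0.977, 0.0, 0.001]
contact_force: [0.4, 1.9, -2.3]
finger_gap: 0.0265
gripper_force: 30.0
t: 6.15
eef_pos: [0.4731, 0.3316, 0.0652]
orientation: [0.148, 0.989, 0.0, 0.001]
contact_force: [-0.3, -0.2, -2.7]
finger_gap: 0.0264
gripper_force: 30.0
```

View pics/s2.png

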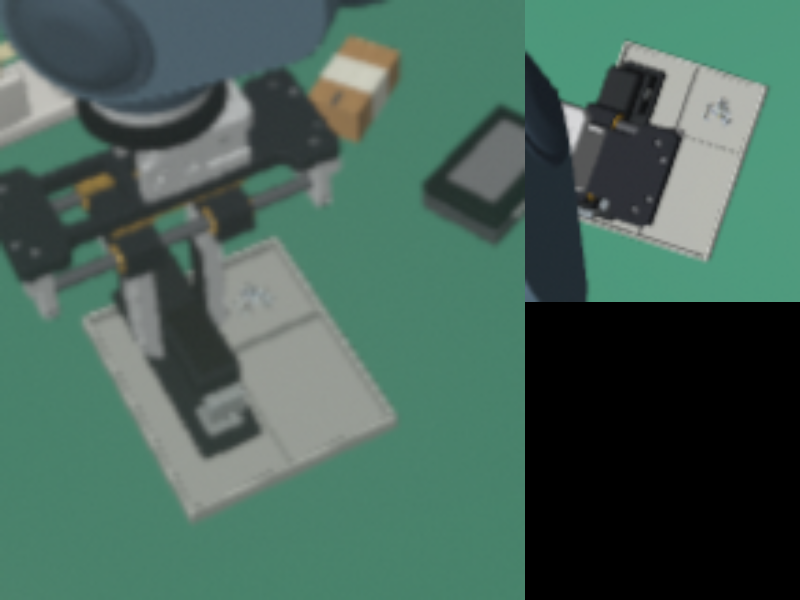

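The stapler hovers over the LONG compartment with its nose towards the bottom of the side view; base nose corners at (205,458) and (260,432). I'll check these in tray coordinates.

```bash
cat >> h.py <<'E'
def intray(p,tray):
    (cx,cy,a)={"rec":(463.7,301.4,-17.),"cnt":(537.1,-290.3,-8.8)}[tray]
    a=np.radians(a);d=np.array([p[0]*1000-cx,p[1]*1000-cy]);R=np.array([[np.cos(a),np.sin(a)],[-np.sin(a),np.cos(a)]]);return (R@d).round(1)
E
python3 -c "
from h import *
s=dict(np.load('side0.npz'))
f=lambda p:((p[0]+.5)/3.75-.5+160,(p[1]+.5)/3.75-.5+220)
for p,z in [((205,458),.030),((260,432),.030)]+[(q,.01) for q in [(193,520),(396,420),(275,239),(84,322),(291,462)]]: print(p,intray(onz(s,f(p),z),'rec'))"
```

```text
(205, 458) [-62.9  48.1]
(260, 432) [-62.6  14.7]
(193, 520) [-82.4  65.8]
(396, 420) [-80.4 -61.3]
(275, 239) [ 74.7 -61.5]
(84, 322) [72.8 65.8]
(291, 462) [-75.8   3.1]
```

```bash
python3 -m jog '[{"linear":[-0.15,0.15,-1],"twist":[0,0,0],"grip":-0.8},{"linear":[-0.15,0.15,-2],"twist":[0,0,0],"grip":-0.8},{"linear":[-0.15,0.15,-2.5],"twist":[0,0,0],"grip":-0.8},{"linear":[-0.15,0.15,-2.75],"twist":[0,0,0],"grip":-0.8},{"linear":[-0.15,0.15,-2.75],"twist":[0,0,0],"grip":-0.8},{"linear":[-0.15,0.15,-2.75],"twist":[0,0,0],"grip":-0.2},{"linear":[-0.15,0.15,-2.75],"twist":[0,0,0],"grip":0},{"linear":[-0.15,0.15,-2.75],"twist":[0,0,0],"grip":0.1}]'
python3 -m jog '[{"linear":[0,0,1],"twist":[0,0,0],"grip":0.1},{"linear":[0,0,3],"twist":[0,0,0],"grip":0.1},{"linear":[0,0,5],"twist":[0,0,0],"grip":0.1},{"linear":[0,0,8],"twist":[0,0,0],"grip":0.1},{"linear":[2,-4,10],"twist":[0,0,-0.15],"grip":0.1},{"linear":[3.5,-9,10],"twist":[0,0,-0.31],"grip":0.1},{"linear":[5.5,-14,10],"twist":[0,0,-0.47],"grip":0.1},{"linear":[7.5,-18,10],"twist":[0,0,-0.63],"grip":0.1}]'
```

```text
t: 7.25
eef_pos: [0.4714, 0.3331, 0.0374]
orientation: [0.148, 0.989, 0.0, 0.0]
contact_force: [-0.3, -0.3, -0.6]
finger_gap: 0.0504
gripper_force: 0.0
t: 8.25
eef_pos: [0.547, 0.1513, 0.139]
orientation: [0.45, 0.893, 0.001, 0.001]
contact_force: [1.4, 0.0, 0.1]
finger_gap: 0.0518
gripper_force: 0.0
```

```bash
python3 -m jog '[{"linear":[1.2,-3,0],"twist":[0,0,-0.15],"grip":0.25},{"linear":[2.55,-5.7,-2],"twist":[0,0,-0.3],"grip":0.25},{"linear":[2.55,-5.7,-4],"twist":[0,0,-0.3],"grip":0.25},{"linear":[2.55,-5.7,-6],"twist":[0,0,-0.3],"grip":0.25},{"linear":[2.55,-5.7,-8],"twist":[0,0,-0.3],"grip":0.25},{"linear":[2.55,-5.7,-8.4],"twist":[0,0,-0.3],"grip":0.25},{"linear":[2.55,-5.7,-8.4],"twist":[0,0,-0.3],"grip":0.25},{"linear":[2.55,-5.7,-8.4],"twist":[0,0,-0.3],"grip":0.25}]'
python3 -c "
from h import *
from bench import viewer
c=viewer.camera('side')
a=cv2.resize(c['img'][200:380,160:320],(533,600))
cv2.imwrite('pics/s3.png',a[...,::-1])"
```

```text
t: 9.25
eef_pos: [0.5721, 0.0962, 0.0538]
orientation: [0.575, 0.818, 0.0, 0.001]
contact_force: [-0.6, -0.2, 0.0]
finger_gap: 0.0591
gripper_force: 0.0
```

View pics/s3.png

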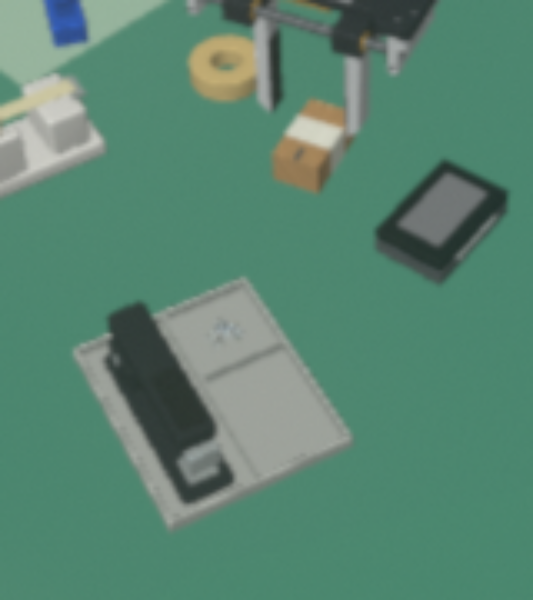

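The large stapler sits flat in the LONG compartment, clear of walls and divider (nose (210,490)). The fingers straddle the box, so I'll descend and grip.

```bash
python3 -m jog '[{"linear":[0,-0.1,-1],"twist":[0,0,0],"grip":0.25},{"linear":[0,-0.1,-2],"twist":[0,0,0],"grip":0.25},{"linear":[0,-0.1,-3],"twist":[0,0,0],"grip":0.25},{"linear":[0,-0.1,-3.4],"twist":[0,0,0],"grip":0.25},{"linear":[0,-0.1,-3.4],"twist":[0,0,0],"grip":0.0},{"linear":[0,-0.1,-3.4],"twist":[0,0,0],"grip":-0.4},{"linear":[0,-0.1,-3.4],"twist":[0,0,0],"grip":-0.5},{"linear":[0,-0.1,-3.4],"twist":[0,0,0],"grip":-0.5}]' 20
python3 -m jog '[{"linear":[0,0,0.5],"twist":[0,0,0],"grip":-0.5},{"linear":[0,0,2],"twist":[0,0,0],"grip":-0.5},{"linear":[0,0,4],"twist":[0,0,0],"grip":-0.5},{"linear":[0,0,7],"twist":[0,0,0],"grip":-0.5},{"linear":[-1.4,2,8],"twist":[0,0,0.12],"grip":-0.5},{"linear":[-4,6,8],"twist":[0,0,0.28],"grip":-0.5},{"linear":[-7,10,8],"twist":[0,0,0.44],"grip":-0.5},{"linear":[-10,13.5,8],"twist":[0,0,0.6],"grip":-0.5}]'
```

```text
t: 10.3
eef_pos: [0.5719, 0.095, 0.0194]
orientation: [0.576, 0.818, 0.0, 0.0]
contact_force: [0.2, -0.2, 0.3]
finger_gap: 0.0377
gripper_force: 20.0
t: 11.3
eef_pos: [0.4711, 0.2313, 0.1007]
orientation: [0.306, 0.952, 0.001, 0.001]
contact_force: [0.4, -0.1, -1.9]
finger_gap: 0.0379
gripper_force: 20.0
```

```bash
python3 -m jog '[{"linear":[-1.6,1.7,0],"twist":[0,0,0.12],"grip":-0.5},{"linear":[-3.4,3.6,0],"twist":[0,0,0.25],"grip":-0.5},{"linear":[-4.6,4.9,-1],"twist":[0,0,0.325],"grip":-0.5},{"linear":[-4.6,4.9,-3],"twist":[0,0,0.325],"grip":-0.5},{"linear":[-4.6,4.9,-4.5],"twist":[0,0,0.325],"grip":-0.5},{"linear":[-4.6,4.9,-5.2],"twist":[0,0,0.325],"grip":-0.5},{"linear":[-4.6,4.9,-5.2],"twist":[0,0,0.325],"grip":-0.5},{"linear":[-4.6,4.9,-5.2],"twist":[0,0,0.325],"grip":-0.5}]'
python3 -c "
from h import *
from bench import viewer
c=viewer.camera('side')
a=cv2.resize(c['img'][220:380,160:320],(600,600))
cv2.imwrite('pics/s4.png',a[...,::-1])"
```

```text
t: 12.3
eef_pos: [0.4261, 0.279, 0.0476]
orientation: [0.15, 0.989, 0.0, 0.0]
contact_force: [-0.1, -0.6, -1.9]
finger_gap: 0.0376
gripper_force: 20.0
```

View pics/s4.png

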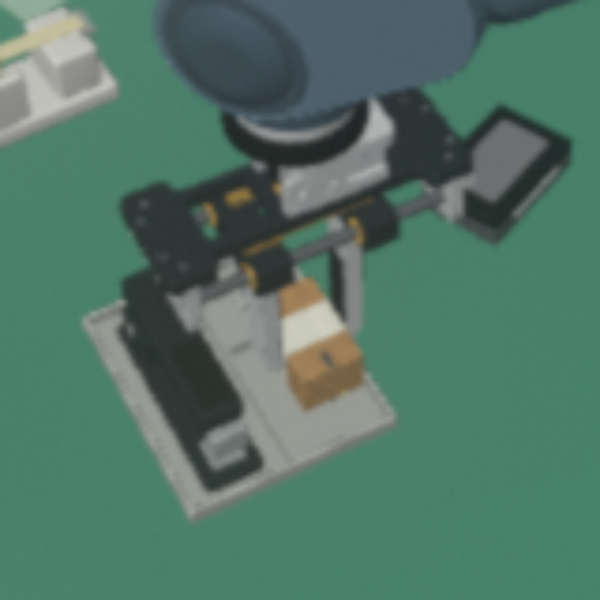

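The box is above the MIDDLE compartment, aligned and clear of the divider. Lower and release.

```bash
python3 -m jog '[{"linear":[-0.15,0.1,-1],"twist":[0,0,0],"grip":-0.5},{"linear":[-0.15,0.1,-2],"twist":[0,0,0],"grip":-0.5},{"linear":[-0.15,0.1,-2.4],"twist":[0,0,0],"grip":-0.5},{"linear":[-0.15,0.1,-2.6],"twist":[0,0,0],"grip":-0.5},{"linear":[-0.15,0.1,-2.6],"twist":[0,0,0],"grip":-0.5},{"linear":[-0.15,0.1,-2.6],"twist":[0,0,0],"grip":0},{"linear":[-0.15,0.1,-2.6],"twist":[0,0,0],"grip":0.05},{"linear":[-0.15,0.1,-2.6],"twist":[0,0,0],"grip":0.05}]'
python3 -m jog '[{"linear":[0,0,1],"twist":[0,0,0],"grip":0.05},{"linear":[0,0,4],"twist":[0,0,0],"grip":0.05},{"linear":[0,0,8],"twist":[0,0,0],"grip":0.05},{"linear":[0,-2,12],"twist":[0,0,-0.12],"grip":0.05},{"linear":[0,-7,12],"twist":[0,0,-0.28],"grip":0.05},{"linear":[0,-12,12],"twist":[0,0,-0.44],"grip":0.05},{"linear":[0.3,-17,12],"twist":[0,0,-0.6],"grip":-0.1},{"linear":[0.6,-22,12],"twist":[0,0,-0.76],"grip":-0.1}]'
python3 -m jog '[{"linear":[0,-5,0],"twist":[0,0,-0.16],"grip":-0.1},{"linear":[0,-9.5,-1],"twist":[0,0,-0.32],"grip":-0.1},{"linear":[0.6,-13,-2],"twist":[0,0,-0.44],"grip":-0.1},{"linear":[0.6,-14.7,-4],"twist":[0,0,-0.44],"grip":-0.1},{"linear":[0.6,-14.7,-6],"twist":[0,0,-0.44],"grip":-0.1},{"linear":[0.6,-14.7,-7],"twist":[0,0,-0.44],"grip":-0.1},{"linear":[0.6,-14.7,-7],"twist":[0,0,-0.44],"grip":-0.1},{"linear":[0.6,-14.7,-7],"twist":[0,0,-0.44],"grip":-0.1}]'
python3 -c "
from h import *
from bench import viewer
c=viewer.camera('side')
a=cv2.resize(c['img'][190:380,160:400],(758,600))
cv2.imwrite('pics/s5.png',a[...,::-1])"
```

```text
t: 13.35
eef_pos: [0.4242, 0.28, 0.021]
orientation: [0.15, 0.989, 0.0, 0.0]
contact_force: [-0.7, -0.1, -0.1]
finger_gap: 0.0494
gripper_force: 0.0
t: 14.35
eef_pos: [0.4301, 0.0585, 0.1419]
orientation: [0.508, 0.861, 0.0, 0.001]
contact_force: [0.4, 0.3, 0.2]
finger_gap: 0.0426
gripper_force: 0.0
t: 15.35
eef_pos: [0.4366, -0.0871, 0.0718]
orientation: [0.682, 0.731, 0.0, 0.001]
contact_force: [-0.1, 0.1, -0.0]
finger_gap: 0.042
gripper_force: 0.0
```

View pics/s5.png

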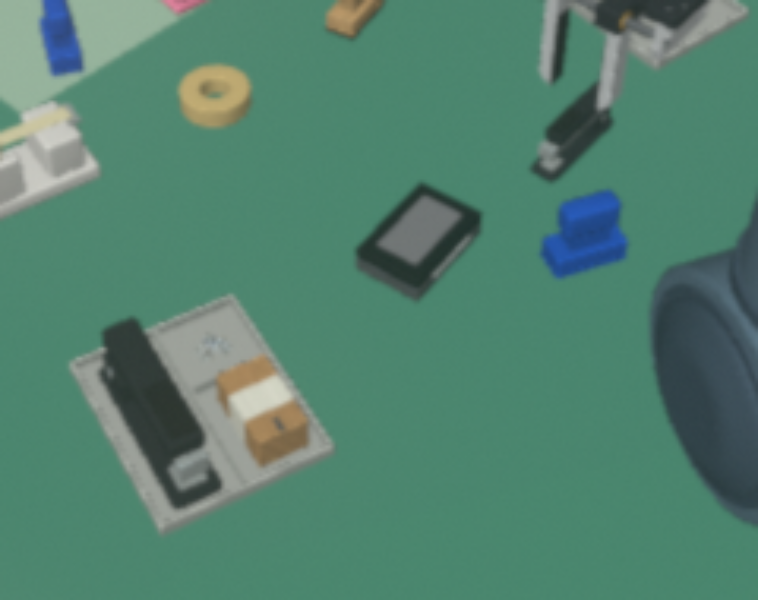

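The records kit looks right: box in MIDDLE at (262,410), stapler in LONG. The gripper is above the small dark stapler (572,130).

```bash
python3 -m jog '[{"linear":[0,0,-1.5],"twist":[0,0,0],"grip":-0.1},{"linear":[0,0,-3],"twist":[0,0,0],"grip":-0.1},{"linear":[0,0,-4],"twist":[0,0,0],"grip":-0.1},{"linear":[0,0,-4.7],"twist":[0,0,0],"grip":-0.1},{"linear":[0,0,-4.7],"twist":[0,0,0],"grip":-0.5},{"linear":[0,0,-4.7],"twist":[0,0,0],"grip":-0.85},{"linear":[0,0,-4.7],"twist":[0,0,0],"grip":-0.85},{"linear":[0,0,-4.7],"twist":[0,0,0],"grip":-0.85}]' 20
python3 -m jog '[{"linear":[0,0,0.5],"twist":[0,0,0],"grip":-0.85},{"linear":[0,0,2],"twist":[0,0,0],"grip":-0.85},{"linear":[0,0,4.5],"twist":[0,0,0],"grip":-0.85},{"linear":[1,-2,7],"twist":[0,0,-0.05],"grip":-0.85},{"linear":[4,-6.5,8],"twist":[0,0,-0.12],"grip":-0.85},{"linear":[7,-11,8],"twist":[0,0,-0.18],"grip":-0.85},{"linear":[9.5,-15.5,8],"twist":[0,0,-0.223],"grip":-0.85},{"linear":[11.2,-19,8],"twist":[0,0,-0.223],"grip":-0.85}]'
```

```text
t: 16.4
eef_pos: [0.4364, -0.0872, 0.0244]
orientation: [0.682, 0.731, 0.0, 0.001]
contact_force: [-0.2, -0.0, 1.0]
finger_gap: 0.0172
gripper_force: 20.0
t: 17.4
eef_pos: [0.549, -0.279, 0.1052]
orientation: [0.76, 0.65, 0.0, 0.001]
contact_force: [0.7, 0.0, -0.8]
finger_gap: 0.0179
gripper_force: 20.0
```

```bash
python3 -m jog '[{"linear":[0.5,-1.3,-1],"twist":[0,0,0],"grip":-0.85},{"linear":[0.6,-1.3,-3],"twist":[0,0,0],"grip":-0.85},{"linear":[0.6,-1.3,-4.5],"twist":[0,0,0],"grip":-0.85},{"linear":[0.6,-1.3,-5.2],"twist":[0,0,0],"grip":-0.85},{"linear":[0.6,-1.3,-5.2],"twist":[0,0,0],"grip":-0.85},{"linear":[0.6,-1.3,-5.2],"twist":[0,0,0],"grip":-0.85},{"linear":[0.6,-1.3,-5.2],"twist":[0,0,0],"grip":-0.85},{"linear":[0.6,-1.3,-5.2],"twist":[0,0,0],"grip":-0.85}]'
python3 -c "
from h import *
from bench import viewer
c=viewer.camera('side')
d=viewer.camera('top')
a=cv2.resize(c['img'][120:270,290:390],(400,600));b=cv2.resize(d['img'][160:290,340:430],(400,578))
o=np.zeros((600,800,3),np.uint8);o[:,:400]=a;o[:578,400:]=b
cv2.imwrite('pics/s6.png',o[...,::-1])"
```

```text
t: 18.4
eef_pos: [0.5542, -0.2902, 0.0525]
orientation: [0.759, 0.651, 0.0, 0.0]
contact_force: [0.3, -0.3, -0.8]
finger_gap: 0.0179
gripper_force: 20.0
```

View pics/s6.png

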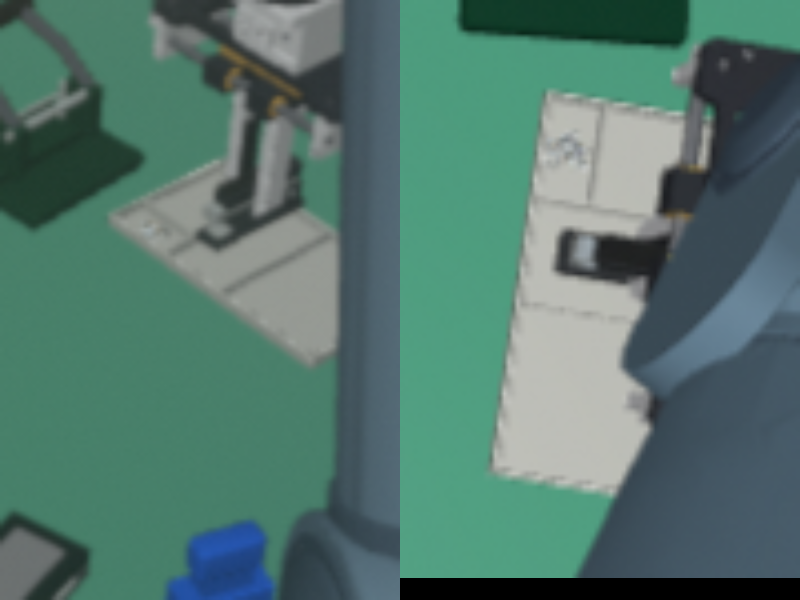

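The small stapler hovers centred over NARROW (top view nose (565,252), dividers at y≈210 and 310). Lower and release, then go to the wooden stamp.

```bash
python3 -m jog '[{"linear":[0,-0.1,-1],"twist":[0,0,0],"grip":-0.85},{"linear":[0,-0.1,-2],"twist":[0,0,0],"grip":-0.85},{"linear":[0,-0.1,-2.4],"twist":[0,0,0],"grip":-0.85},{"linear":[0,-0.1,-2.55],"twist":[0,0,0],"grip":-0.85},{"linear":[0,-0.1,-2.55],"twist":[0,0,0],"grip":-0.85},{"linear":[0,-0.1,-2.55],"twist":[0,0,0],"grip":-0.3},{"linear":[0,-0.1,-2.55],"twist":[0,0,0],"grip":-0.2},{"linear":[0,-0.1,-2.55],"twist":[0,0,0],"grip":-0.2}]'
python3 -m jog '[{"linear":[0,0,1],"twist":[0,0,0],"grip":-0.2},{"linear":[0,0,4],"twist":[0,0,0],"grip":-0.2},{"linear":[0,0,8],"twist":[0,0,0],"grip":-0.2},{"linear":[0,0,12],"twist":[0,0,0],"grip":-0.2},{"linear":[3,4.5,14],"twist":[0,0,0.1],"grip":-0.2},{"linear":[6,9,14],"twist":[0,0,0.2],"grip":-0.2},{"linear":[9,13.5,14],"twist":[0,0,0.3],"grip":-0.2},{"linear":[11.5,17.5,14],"twist":[0,0,0.365],"grip":-0.2}]'
python3 -m jog '[{"linear":[1.3,2.8,0],"twist":[0,0,0],"grip":-0.1},{"linear":[1.3,2.8,-2],"twist":[0,0,0],"grip":-0.1},{"linear":[1.3,2.8,-4],"twist":[0,0,0],"grip":-0.1},{"linear":[1.3,2.8,-6],"twist":[0,0,0],"grip":-0.1},{"linear":[1.3,2.8,-8],"twist":[0,0,0],"grip":-0.1},{"linear":[1.3,2.8,-8],"twist":[0,0,0],"grip":-0.1},{"linear":[1.3,2.8,-8],"twist":[0,0,0],"grip":-0.1},{"linear":[1.3,2.8,-8],"twist":[0,0,0],"grip":-0.1}]'
python3 -c "
from h import *
from bench import viewer
c=viewer.camera('side')
d=viewer.camera('top')
a=cv2.resize(c['img'][100:250,240:340],(400,600));b=cv2.resize(d['img'][130:260,280:430],(400,347))
o=np.zeros((600,800,3),np.uint8);o[:,:400]=a;o[:347,400:]=b
cv2.imwrite('pics/s7.png',o[...,::-1])"
```

```text
t: 19.5
eef_pos: [0.5541, -0.2911, 0.0266]
orientation: [0.759, 0.651, 0.0, 0.0]
contact_force: [-0.8, 0.1, -0.1]
finger_gap: 0.0373
gripper_force: 0.0
t: 20.5
eef_pos: [0.6701, -0.1143, 0.1676]
orientation: [0.628, 0.779, 0.0, 0.001]
contact_force: [-0.1, -0.5, 0.1]
finger_gap: 0.0376
gripper_force: 0.0
t: 21.5
eef_pos: [0.6828, -0.0883, 0.0877]
orientation: [0.629, 0.778, 0.0, 0.001]
contact_force: [-0.7, 0.0, -0.5]
finger_gap: 0.042
gripper_force: 0.0
```

View pics/s7.png

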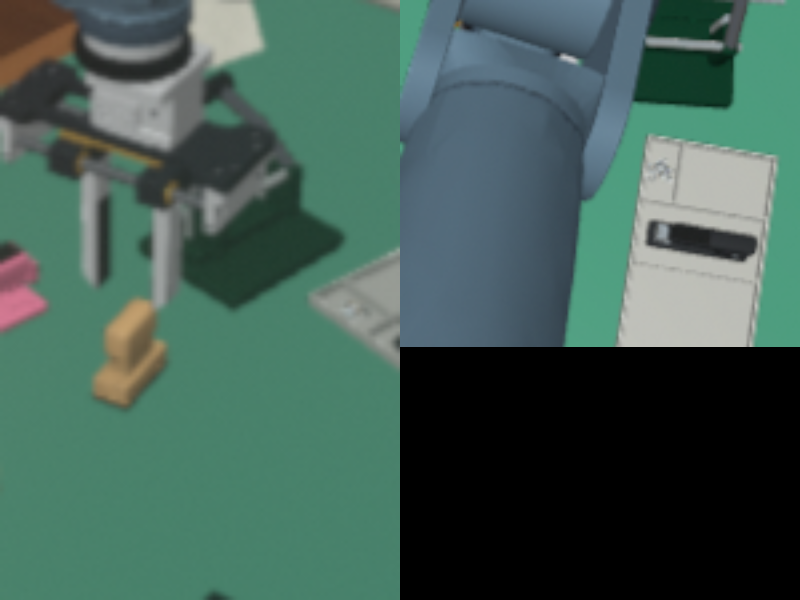

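The small stapler sits inside NARROW (700,238). The fingers are centred over the wooden stamp (130,330). Grip it by its upright grip.

```bash
python3 -m jog '[{"linear":[0,0,-1.5],"twist":[0,0,0],"grip":-0.1},{"linear":[0,0,-3],"twist":[0,0,0],"grip":-0.1},{"linear":[0,0,-4],"twist":[0,0,0],"grip":-0.1},{"linear":[0,0,-4.8],"twist":[0,0,0],"grip":-0.1},{"linear":[0,0,-4.8],"twist":[0,0,0],"grip":-0.4},{"linear":[0,0,-4.8],"twist":[0,0,0],"grip":-0.7},{"linear":[0,0,-4.8],"twist":[0,0,0],"grip":-0.8},{"linear":[0,0,-4.8],"twist":[0,0,0],"grip":-0.8}]' 15
python3 -m jog '[{"linear":[0,0,0.5],"twist":[0,0,0],"grip":-0.8},{"linear":[0,0,2],"twist":[0,0,0],"grip":-0.8},{"linear":[0,0,4.5],"twist":[0,0,0],"grip":-0.8},{"linear":[-1,-1,8],"twist":[0,0,-0.04],"grip":-0.8},{"linear":[-2.5,-5,11],"twist":[0,0,-0.12],"grip":-0.8},{"linear":[-4,-9.5,12],"twist":[0,0,-0.2],"grip":-0.8},{"linear":[-5.5,-14,12],"twist":[0,0,-0.28],"grip":-0.8},{"linear":[-6.5,-18,12],"twist":[0,0,-0.363],"grip":-0.8}]'
```

```text
t: 22.6
eef_pos: [0.6825, -0.0881, 0.0391]
orientation: [0.629, 0.778, 0.0, 0.001]
contact_force: [0.6, 0.1, 0.5]
finger_gap: 0.0196
gripper_force: 15.0
t: 23.6
eef_pos: [0.6166, -0.2697, 0.1602]
orientation: [0.76, 0.65, 0.0, 0.001]
contact_force: [0.9, -0.2, -0.9]
finger_gap: 0.02
gripper_force: 15.0
```

```bash
python3 -m jog '[{"linear":[-0.4,-2.5,0],"twist":[0,0,0],"grip":-0.8},{"linear":[-0.8,-4.8,-1],"twist":[0,0,0],"grip":-0.8},{"linear":[-0.8,-4.8,-3],"twist":[0,0,0],"grip":-0.8},{"linear":[-0.8,-4.8,-5.5],"twist":[0,0,0],"grip":-0.8},{"linear":[-0.8,-4.8,-8],"twist":[0,0,0],"grip":-0.8},{"linear":[-0.8,-4.8,-9.5],"twist":[0,0,0],"grip":-0.8},{"linear":[-0.8,-4.8,-9.5],"twist":[0,0,0],"grip":-0.8},{"linear":[-0.8,-4.8,-9.5],"twist":[0,0,0],"grip":-0.8}]'
python3 -c "
from h import *
from bench import viewer
c=viewer.camera('side')
d=viewer.camera('top')
a=cv2.resize(c['img'][120:220,290:390],(400,400));b=cv2.resize(d['img'][150:250,340:440],(400,400))
cv2.imwrite('pics/s8.png',np.hstack([a,b])[...,::-1])"
```

```text
t: 24.6
eef_pos: [0.6097, -0.316, 0.0643]
orientation: [0.759, 0.652, 0.0, 0.001]
contact_force: [-0.2, -0.6, -0.2]
finger_gap: 0.0198
gripper_force: 15.0
```

View pics/s8.png

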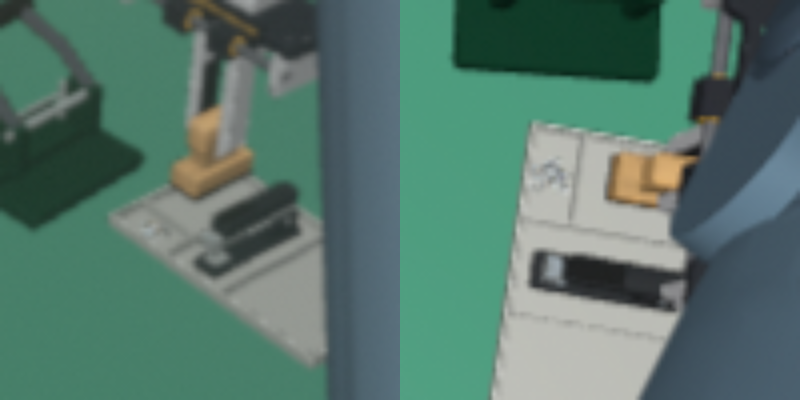

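```bash
python3 -c "
from h import *
t=dict(np.load('top0.npz'));s=dict(np.load('side0.npz'))
f=lambda p:((p[0]-400+.5)/4-.5+340,(p[1]+.5)/4-.5+150)
g=lambda p:((p[0]+.5)/4-.5+290,(p[1]+.5)/4-.5+120)
print('top: block top corners',[intray(onz(t,f(p),.045),'cnt') for p in [(617,153),(607,196)]],'divider',[intray(onz(t,f(p),.01),'cnt') for p in [(581,170),(533,122),(575,223)]])
print('side: bottom corners',[intray(onz(s,g(p),.025),'cnt') for p in [(172,184),(190,197),(252,160)]],'tray',[intray(onz(s,g(p),.01),'cnt') for p in [(110,216),(313,365),(180,253),(204,233)]])"
```

```text
top: block top corners [array([87.3, 16.2]), array([61.4, 18.5])] divider [array([80.3, 25.6]), array([104.4,  58.6]), array([47.8, 24.7])]
side: bottom corners [array([88.5, 12.4]), array([68.4, 13. ]), array([ 74.3, -57.3])] tray [array([101.3,  61.8]), array([-109.8,   64.2]), array([36.8, 51. ]), array([43.6, 20.4])]
```

The stamp end is at tray y ≈ 14–17 against the divider edge at about 25, and x is centred. Lower and release, then go to the ink pad.

```bash
python3 -m jog '[{"linear":[0,-0.15,-1],"twist":[0,0,0],"grip":-0.8},{"linear":[0,-0.15,-1.8],"twist":[0,0,0],"grip":-0.8},{"linear":[0,-0.15,-2.2],"twist":[0,0,0],"grip":-0.8},{"linear":[0,-0.15,-2.35],"twist":[0,0,0],"grip":-0.8},{"linear":[0,-0.15,-2.35],"twist":[0,0,0],"grip":-0.8},{"linear":[0,-0.15,-2.35],"twist":[0,0,0],"grip":-0.4},{"linear":[0,-0.15,-2.35],"twist":[0,0,0],"grip":-0.3},{"linear":[0,-0.15,-2.35],"twist":[0,0,0],"grip":-0.3}]'
python3 -m jog '[{"linear":[0,0,1],"twist":[0,0,0],"grip":-0.3},{"linear":[0,0,4],"twist":[0,0,0],"grip":-0.3},{"linear":[0,0,8],"twist":[0,0,0],"grip":-0.3},{"linear":[-1,3,11],"twist":[0,0,0.05],"grip":0},{"linear":[-3,8,11],"twist":[0,0,0.1],"grip":0.4},{"linear":[-5,13.5,11],"twist":[0,0,0.15],"grip":0.65},{"linear":[-7,19,11],"twist":[0,0,0.2],"grip":0.65},{"linear":[-9,24.5,11],"twist":[0,0,0.267],"grip":0.65}]'
python3 -m jog '[{"linear":[-2.2,5.2,0],"twist":[0,0,0],"grip":0.65},{"linear":[-4.4,10.4,0],"twist":[0,0,0],"grip":0.65},{"linear":[-6.7,15.5,-2],"twist":[0,0,0],"grip":0.65},{"linear":[-6.7,15.7,-4.5],"twist":[0,0,0],"grip":0.65},{"linear":[-6.7,15.7,-7],"twist":[0,0,0],"grip":0.65},{"linear":[-6.7,15.7,-8.5],"twist":[0,0,0],"grip":0.65},{"linear":[-6.7,15.7,-8.5],"twist":[0,0,0],"grip":0.65},{"linear":[-6.7,15.7,-8.5],"twist":[0,0,0],"grip":0.65}]'
python3 -c "
from h import *
from bench import viewer
c=viewer.camera('side')
d=viewer.camera('top')
a=cv2.resize(c['img'][120:300,240:390],(500,600));b=cv2.resize(d['img'][170:290,350:425],(300,480))
o=np.zeros((600,800,3),np.uint8);o[:,:500]=a;o[:480,500:]=b
cv2.imwrite('pics/s9.png',o[...,::-1])"
```

```text
t: 25.7
eef_pos: [0.6089, -0.3175, 0.0397]
orientation: [0.759, 0.651, -0.0, -0.0]
contact_force: [0.3, 0.2, 0.4]
finger_gap: 0.0323
gripper_force: 0.0
t: 26.7
eef_pos: [0.5185, -0.071, 0.1508]
orientation: [0.665, 0.747, 0.0, 0.001]
contact_force: [0.4, 0.1, 0.2]
finger_gap: 0.0772
gripper_force: 0.0
t: 27.7
eef_pos: [0.4529, 0.0843, 0.0659]
orientation: [0.665, 0.746, 0.001, 0.001]
contact_force: [0.3, 0.7, 0.7]
finger_gap: 0.0774
gripper_force: 0.0
```

View pics/s9.png

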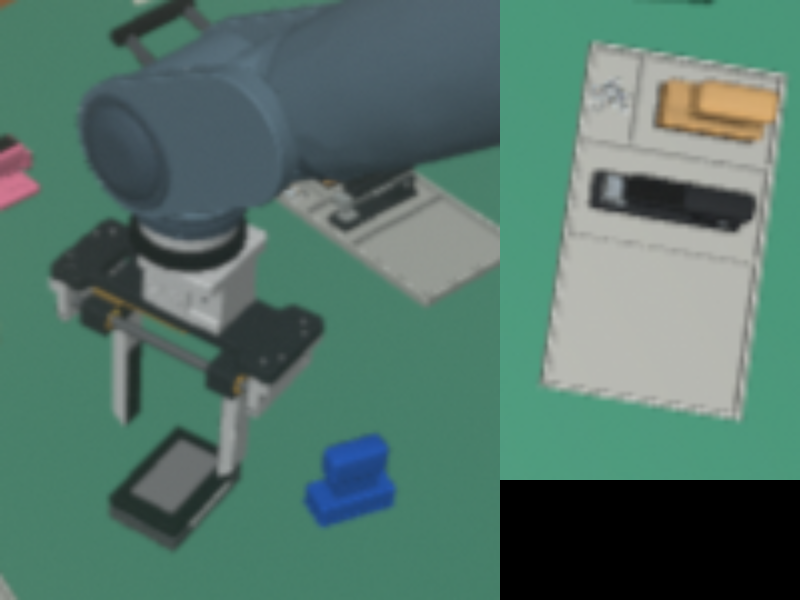

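Stamp and small stapler sit in their compartments (block from (660,120) to (762,135)), and the fingers straddle the ink pad. Descend and grip.

```bash
python3 -m jog '[{"linear":[0,0,-1.5],"twist":[0,0,0],"grip":0.65},{"linear":[0,0,-3],"twist":[0,0,0],"grip":0.65},{"linear":[0,0,-4.2],"twist":[0,0,0],"grip":0.65},{"linear":[0,0,-4.7],"twist":[0,0,0],"grip":0.65},{"linear":[0,0,-4.7],"twist":[0,0,0],"grip":0.4},{"linear":[0,0,-4.7],"twist":[0,0,0],"grip":0.1},{"linear":[0,0,-4.7],"twist":[0,0,0],"grip":0.05},{"linear":[0,0,-4.7],"twist":[0,0,0],"grip":0.05}]' 30
python3 -m jog '[{"linear":[0,0,0.5],"twist":[0,0,0],"grip":0.05},{"linear":[0,0,2],"twist":[0,0,0],"grip":0.05},{"linear":[0,0,4.5],"twist":[0,0,0],"grip":0.05},{"linear":[0,-1.5,8],"twist":[0,0,-0.05],"grip":0.05},{"linear":[0.3,-6,10],"twist":[0,0,-0.1],"grip":0.05},{"linear":[0.6,-11,10],"twist":[0,0,-0.15],"grip":0.05},{"linear":[1,-16,10],"twist":[0,0,-0.2],"grip":0.05},{"linear":[1.4,-21,10],"twist":[0,0,-0.267],"grip":0.05}]'
python3 -m jog '[{"linear":[0.4,-5,0],"twist":[0,0,0],"grip":0.05},{"linear":[0.8,-10,0],"twist":[0,0,0],"grip":0.05},{"linear":[1.2,-14,0],"twist":[0,0,0],"grip":0.05},{"linear":[1.4,-15.6,-2],"twist":[0,0,0],"grip":0.05},{"linear":[1.4,-15.6,-4],"twist":[0,0,0],"grip":0.05},{"linear":[1.4,-15.6,-6],"twist":[0,0,0],"grip":0.05},{"linear":[1.4,-15.6,-7],"twist":[0,0,0],"grip":0.05},{"linear":[1.4,-15.6,-7],"twist":[0,0,0],"grip":0.05}]'
python3 -c "
from h import *
from bench import viewer
c=viewer.camera('side')
d=viewer.camera('top')
a=cv2.resize(c['img'][120:240,290:410],(400,400));b=cv2.resize(d['img'][170:290,340:440],(400,480))
o=np.zeros((480,800,3),np.uint8);o[:400,:400]=a;o[:480,400:]=b
cv2.imwrite('pics/s10.png',o[...,::-1])"
```

```text
t: 28.8
eef_pos: [0.4524, 0.0845, 0.0184]
orientation: [0.665, 0.747, 0.0, 0.0]
contact_force: [0.4, -0.7, 1.2]
finger_gap: 0.0578
gripper_force: 30.0
t: 29.8
eef_pos: [0.4661, -0.1272, 0.1193]
orientation: [0.759, 0.651, 0.0, 0.001]
contact_force: [-0.6, -0.9, -0.6]
finger_gap: 0.0577
gripper_force: 30.0
t: 30.8
eef_pos: [0.4798, -0.2813, 0.048]
orientation: [0.759, 0.651, -0.0, -0.0]
contact_force: [-0.5, -0.1, -1.0]
finger_gap: 0.0577
gripper_force: 30.0
```

View pics/s10.png

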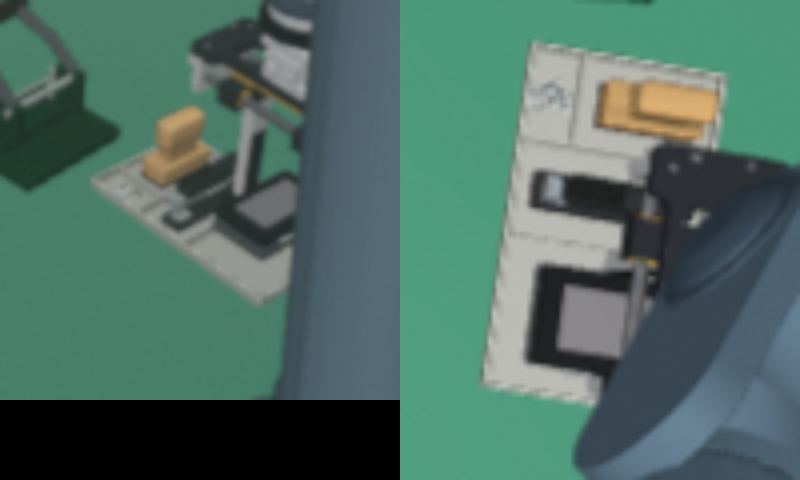

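The pad is centred over WIDE (top-view edges 265–362 within 240–385). Lower, release and retreat.

```bash
python3 -m jog '[{"linear":[0,0,-1],"twist":[0,0,0],"grip":0.05},{"linear":[0,0,-2],"twist":[0,0,0],"grip":0.05},{"linear":[0,0,-2.5],"twist":[0,0,0],"grip":0.05},{"linear":[0,0,-2.7],"twist":[0,0,0],"grip":0.05},{"linear":[0,0,-2.7],"twist":[0,0,0],"grip":0.05},{"linear":[0,0,-2.7],"twist":[0,0,0],"grip":0.4},{"linear":[0,0,-2.7],"twist":[0,0,0],"grip":0.4},{"linear":[0,0,-2.7],"twist":[0,0,0],"grip":0.4}]'
python3 -m jog '[{"linear":[0,0,1],"twist":[0,0,0],"grip":0.4},{"linear":[0,0,4],"twist":[0,0,0],"grip":0.4},{"linear":[0,0,8],"twist":[0,0,0],"grip":0.4},{"linear":[0,0,13],"twist":[0,0,0],"grip":0.4},{"linear":[-3,-3,17],"twist":[0,0,0],"grip":0.4},{"linear":[-7,-7,19],"twist":[0,0,0],"grip":0.4},{"linear":[-11,-11,19],"twist":[0,0,0],"grip":0.4},{"linear":[-15,-15,19],"twist":[0,0,0],"grip":0.4}]'
python3 -m jog '[{"linear":[-3,-4,0],"twist":[0,0,0],"grip":0.4},{"linear":[-6,-8,0],"twist":[0,0,0],"grip":0.4},{"linear":[-9,-12,0],"twist":[0,0,0],"grip":0.4},{"linear":[-12,-16,0],"twist":[0,0,0],"grip":0.4},{"linear":[-15,-18,0],"twist":[0,0,0],"grip":0.4},{"linear":[-15,-18,0],"twist":[0,0,0],"grip":0.4},{"linear":[-15,-18,0],"twist":[0,0,0],"grip":0.4},{"linear":[-15,-18,0],"twist":[0,0,0],"grip":0.4}]'
python3 -c "
from h import *
from bench import viewer
d=viewer.camera('top')['img']
a=cv2.resize(d[205:305,95:185],(400,444),interpolation=2);b=cv2.resize(d[170:290,340:440],(400,480),interpolation=2)
o=np.zeros((600,800,3),np.uint8);o[:444,:400]=a;o[:480,400:]=b;o[480:,:400]=cv2.resize(d[140:245,190:540],(400,120))
cv2.imwrite('pics/s11.png',o[...,::-1])"
```

```text
t: 31.9
eef_pos: [0.4802, -0.2816, 0.0212]
orientation: [0.759, 0.651, 0.0, 0.0]
contact_force: [-0.0, -0.6, 0.9]
finger_gap: 0.066
gripper_force: 0.0
t: 32.9
eef_pos: [0.3288, -0.4328, 0.2125]
orientation: [0.759, 0.651, -0.0, 0.001]
contact_force: [0.3, -0.1, 0.5]
finger_gap: 0.0656
gripper_force: 0.0
t: 33.9
eef_pos: [0.1811, -0.6108, 0.2112]
orientation: [0.758, 0.652, 0.0, 0.0]
contact_force: [-0.4, 0.3, 0.2]
finger_gap: 0.0655
gripper_force: 0.0
```

View pics/s11.png

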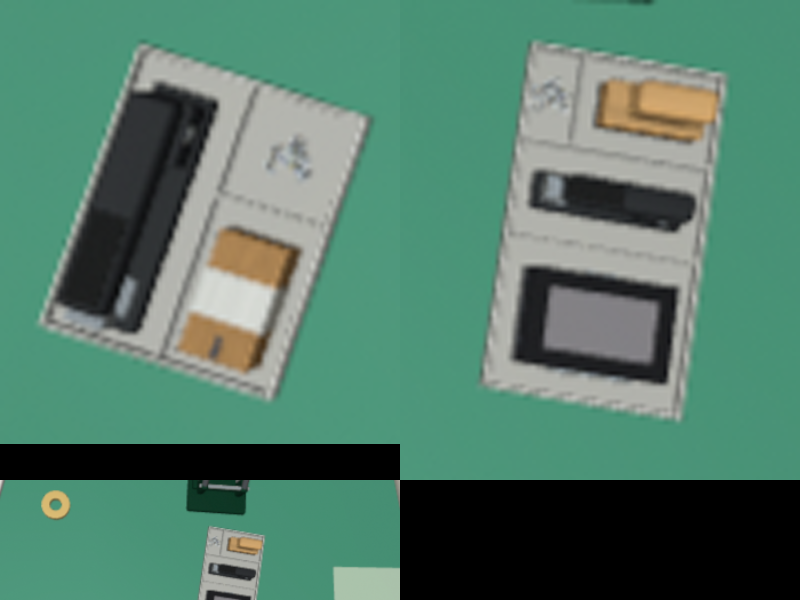

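All five things lie flat inside their own compartments: large stapler (135,210), box (240,300), stamp (655,108), small stapler (612,200) and pad (597,325), none over a divider. The arm is clear, so I'll hand in.

```bash
python3 -c "
from bench import env
print(env.sign_off())"
```

```text
the job is handed in; nothing more can be done
None
```

Both desk kits are packed as asked, each thing flat in its own compartment in the final top view, and the job is handed in at about 34 s, within the 122 s limit; the sign-off gave no verdict.

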